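# Pack the bath's loose parts, heaviest lowest

### The job

Pack the three loose parts of the laboratory bath into the open grey tote, heaviest lowest: the casting on its foot on the tote's floor, then the hat-shaped cover from the sloping rack lying flat on top of the casting with its raised part up, then the sealing ring lying flat and centred on top of the cover. Lower the casting and the cover gently into the tote instead of dropping them, let go of each part once it lies in place, and leave the other things on the bench where they stand.

Things in the scene. Friction and masses are not known exactly. Their poses are not given: they have to be found in the camera images.
- casting_center (a point): Centre (half-way up) of the heaviest part: dark metal casting, 0.65 to 0.95 kg, standing on the bench. Foot plate 96 (x) x 140 (y) x 12 mm; on it a solid body 50 (x) x 110 (y) x 30 mm, upright sides, flat top. Total height 42 mm. z up. Grip it across the 50 mm, above the foot. A half turn about z looks the same.
- cover_center (a point): Centre (half-way up) of the hat-shaped aluminium cover, about 0.25 kg: flat flange 110 (x) x 150 (y) x 5 mm, solid raised middle 56 (x) x 100 (y) x 27 mm, total 32 mm. z points out of the raised side. It starts flat on the sloping rack, so its z leans 35 degrees to the rack's low side; y level. Grip the raised part across its 56 mm, fingers along z. Half turn looks the same.
- seal_center (a point): Centre (half-way up, in the open middle) of the lightest part, 0.06 kg: flat sealing ring of hard black rubber, outer diameter 100, inner 70, height 12 mm. It lies flat on the bench. Its band, 15 mm wide, can be pinched across anywhere. Either face may be up.
- tote_floor (a point): Centre of the inner floor of the open grey plastic tote, 5 mm above the bench. Tote fixed to the bench; inside 150 (x) x 190 (y) mm and 90 mm deep, walls 5 mm with a collar 6 mm further out, rim 95 mm above the bench. z up. The parts fit only one above the other (42 + 32 + 12 mm), their y along the tote's y, either way round.
- rack_board (a point): Middle of the upper face of the sloping board of the white rack, 77 mm above the bench; axes of the rack: z up, x level. Fixed to the bench. Board 130 mm long up the slope, 180 mm wide (y); it rises 35 degrees towards +x. The low side (-x) faces the robot roughly; a lip there, 6 mm high, stops the cover sliding. Top edge about 115 mm above the bench.
- jar: Bystander: glass jar with white lid, diameter 70, height 100 mm, origin at the centre of its underside.
- spray: Bystander: white bottle, diameter 54, height 160 mm, origin at the centre of its underside.
- driver: Bystander: screwdriver lying on the bench along its x, origin under its middle.
- wrench: Bystander: steel wrench lying on the bench along its x, origin under its middle.
- tips: Bystander: closed box of pipette tips, 80 x 110 x 64 mm high, purple with white lid, origin at the centre of its underside.
Not all that is in view belongs to the job. What is meant by the part that bears cover_center is not turquoise, and is the larger of those in its own colour.

How it is judged:
By the outcome, as a careful person would: the job done as asked, in the order asked, and still so for the second after the job is handed in, with the robot touching nothing.
It also fails if it takes over 72 s, if anything falls off the work surface, if the arm or the gripper's body presses on something with over 40 N, if the wrist force passes 120 N, or if a joint passes its speed limit or range.

### The arm

A 6-joint arm with a two-finger parallel gripper is mounted at the origin on the work surface. World frame = base frame: x ahead of the robot, y to its left, z up, the work surface at z = 0. Lengths are in m, angles in rad, forces in N, time in s.
With the tool pointing down it reaches from about 0.35 to 0.8 m from the base axis. Payload 7.3 kg.
Tool frame: the origin (TCP) lies between the finger pads; the fingertips stand 25 mm ahead of it and the grasp point (between the pads) lies 6 mm ahead of it (r.tip_extent is the distance from the TCP to the fingertips, in m); z points along the fingers, y is the direction in which the jaws open and shut (so a half turn about z gives the same grasp; the last joint's range is limited). The gripper opens to 85 mm and grips with 20 to 120 N. Pads are 22 mm wide; open, the fingers measure 114 mm over their backs; the gripper's body (76 mm by 85 mm) begins 54 mm behind the grasp point. The pads swing forward as they close: fully open they stand 13 mm farther back than shut.
Start: joints at [-1.3, 0.342, 1.524, -0, 1.275, -0.146], TCP at [0.213, -0.48, 0.256] pointing down, gripper open.
Joint ranges: [-2.53, 2.53], [-0.77, 2.02], [0.04, 2.7], [-1, 4.14], [0.28, 2.66], [-3.11, 3.11]. Speed limits (rad/s): [2.57, 2.57, 3.14, 3.14, 3.14, 3.14].

### API

Orientations are given as a unit quaternion [x, y, z, w].
In Python, from workcell import r, command_gripper, optics gives the robot as it stands. The module is installed in compiled form; this text tells all that it offers. Calls block until the motion is done:
- r.reach(position, orientation): joint-space move of the TCP to a pose.
- r.move_straight(position, orientation=None, speed=0.15, max_force=None): straight line of the TCP; orientation=None keeps the orientation; speed is the mean speed in m/s. With max_force (N) it stops when the force on the tool has changed by that much, and returns True; else False.
- r.movej(angles): joint-space move.
- command_gripper(opening, force=None): finger opening in m; force is the grip in N (None keeps the last); returns when the fingers have stopped.
- r.hold(seconds).
- r.solve_ik(position, orientation): joint angles nearest the present ones, or None.
- r.read_state(): the state.
- optics.get_image(name): name is "side" or "top"; returns (picture, depth): 400x640x3 uint8, red, green, blue; 400x640 float32, m along the optical axis (not along the pixel's ray), 0 where there is no reading.
- optics.camera_model(name): a dict with "K" (3x3 intrinsics, pixels), "R" (3x3) and "t" (3): a world point X has camera coordinates R X + t. Camera axes: x right, y down, z forward; pixel columns grow to the right and rows downward; lengths in m; the calibration is good to about 2 mm. A picture is of the moment at which its call begins. camera_model takes no time and is no camera call.
A pose or a line that the arm cannot do raises r.PlanningError and nothing moves.
- r.finish_job(): hands the job in, once; it reports no verdict.
The state is a dict: "time_s": time; "joint_positions": joint angles; "dq": joint speeds; "tau": joint torques, N m; "eef_pos": TCP position; "eef_rot": TCP orientation; "contact_force": force on the tool from outside, world axes, zero at the start; "torque": the same for the moment, N m; "grip_width": finger opening in m.
Only numpy, scipy, OpenCV 4.12 (cv2) and the standard library are available. Lean on these libraries where they do the work, as an engineer would, in place of code of your own. Each camera call takes 0.05 s, during which the arm holds its last target. There are 200 camera calls.

## Working session

There is one attempt and no reset: what is moved stays moved. The work goes in short steps, each a Python script; the robot and the scene stay as the last script left them, time stands still between calls to the robot, and variables do not carry over. Pictures are saved under pics/ and viewed, about 8 in all and at most 12, crops included, and the job is handed in when it is done.

```bash
mkdir -p pics; ls
python3 - <<'E'
from workcell import r,optics
import cv2,numpy as np
for n in("side","top"):
    p,d=optics.get_image(n); cv2.imwrite(f"pics/{n}0.png",p[:,:,::-1]); np.savez(f"{n}0.npz",p=p,d=d)
    m=optics.camera_model(n); print(n,np.round(m["K"],1).tolist(),np.round(m["R"],3).tolist(),np.round(m["t"],3).tolist(),(d>0).mean())
s=r.read_state();print(s["time_s"],s["eef_pos"],s["eef_rot"],s["grip_width"],r.tip_extent)
E
```

```text
pics
side [[428.7, 0.0, 319.2], [0.0, 428.7, 204.4], [0.0, 0.0, 1.0]] [[-0.987, -0.16, 0.001], [-0.109, 0.665, -0.739], [0.118, -0.73, -0.674]] [0.563, 0.121, 1.122] 0.9961953125
top [[374.8, 0.0, 326.0], [0.0, 374.8, 198.1], [0.0, 0.0, 1.0]] [[0.008, -1.0, -0.03], [-0.991, -0.004, -0.135], [0.134, 0.031, -0.99]] [0.001, 0.578, 1.067] 0.9960390625
0.1 [ 0.21247039 -0.47974563  0.25571485] [ 9.78367509e-01  2.06873330e-01 -3.68174803e-05 -6.64162450e-04] 0.08518290579062157 0.025
```

View pics/side0.png

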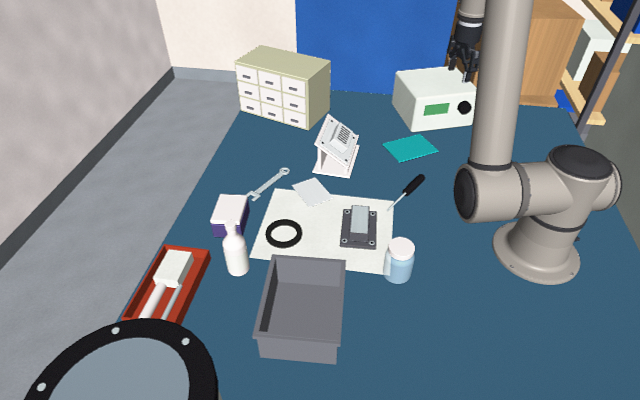

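View pics/top0.png

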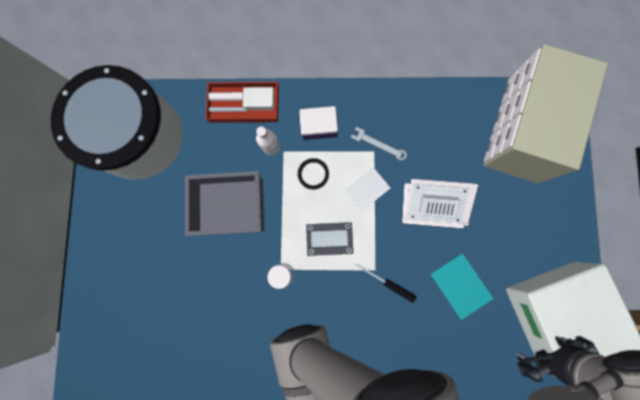

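The side view shows the tote at (300,310), ring (284,234), casting (360,227) and rack (337,145). The top view shows the tote at (224,203), ring (313,173), casting (330,239) and rack with cover (440,203). Next I'll enlarge and compute the point clouds.

```bash
cat > h.py <<'E'
import numpy as np,cv2
from workcell import r,optics,command_gripper
from scipy.spatial.transform import Rotation as Ro
def cloud(n,d):
    m=optics.camera_model(n);K,R,t=(np.array(m[k]) for k in"KRt")
    v,u=np.mgrid[:d.shape[0],:d.shape[1]]
    c=np.stack([(u-K[0,2])/K[0,0]*d,(v-K[1,2])/K[1,1]*d,d],-1)
    X=(c-t)@R; X[d==0]=np.nan
    return X
def rect(P):  # min-area rectangle in xy
    return cv2.minAreaRect((P[:,:2]*1000).astype(np.float32))
E
python3 - <<'E'
from h import *
D={n:np.load(n+"0.npz") for n in("side","top")}
t=D["top"]["p"][100:310,180:490,::-1];s=D["side"]["p"][105:190,290:450,::-1]
cv2.imwrite("pics/c1.png",cv2.resize(t,None,fx=2.5,fy=2.5,interpolation=cv2.INTER_CUBIC))
cv2.imwrite("pics/c2.png",cv2.resize(s,None,fx=5,fy=5,interpolation=cv2.INTER_CUBIC))
T=cloud("top",D["top"]["d"]);S=cloud("side",D["side"]["d"])
def pr(n,X,l):
    for u,v in l: print(n,(u,v),np.round(X[v,u],3))
pr("top",T,[(224,203),(187,205),(262,203),(313,159),(313,187),(330,239),(312,250),(440,203),(440,190),(412,210),(470,215),(368,188),(462,285),(300,200),(150,250),(265,140),(318,120),(279,277)])
pr("side",S,[(300,310),(284,221),(360,218),(337,145),(345,232),(310,190),(410,148),(360,330),(230,205),(400,245),(340,290)])
E
```

```text
top (224, 203) [0.566 0.319 0.002]
top (187, 205) [0.549 0.396 0.094]
top (262, 203) [0.565 0.199 0.014]
top (313, 159) [0.702 0.046 0.013]
top (313, 187) [0.615 0.045 0.012]
top (330, 239) [ 0.458 -0.008  0.04 ]
top (312, 250) [0.425 0.046 0.01 ]
top (440, 203) [ 0.556 -0.308  0.112]
top (440, 190) [ 0.592 -0.311  0.108]
top (412, 210) [ 0.541 -0.241  0.065]
top (470, 215) [ 0.533 -0.427  0.002]
top (368, 188) [ 0.611 -0.12   0.023]
top (462, 285) [ 0.331 -0.383  0.038]
top (300, 200) [0.576 0.085 0.004]
top (150, 250) [ 0.421  0.541 -0.001]
top (265, 140) [0.731 0.175 0.119]
top (318, 120) [0.809 0.03  0.062]
top (279, 277) [0.352 0.129 0.101]
side (300, 310) [0.569 0.28  0.005]
side (284, 221) [0.667 0.011 0.013]
side (360, 218) [ 0.46  -0.006  0.041]
side (337, 145) [ 0.557 -0.259  0.095]
side (345, 232) [0.496 0.025 0.012]
side (310, 190) [ 0.618 -0.122  0.02 ]
side (410, 148) [ 0.328 -0.372  0.032]
side (360, 330) [ 0.429  0.306 -0.001]
side (230, 205) [0.812 0.021 0.061]
side (400, 245) [0.357 0.128 0.097]
side (340, 290) [0.48  0.278 0.097]
```

View pics/c1.png

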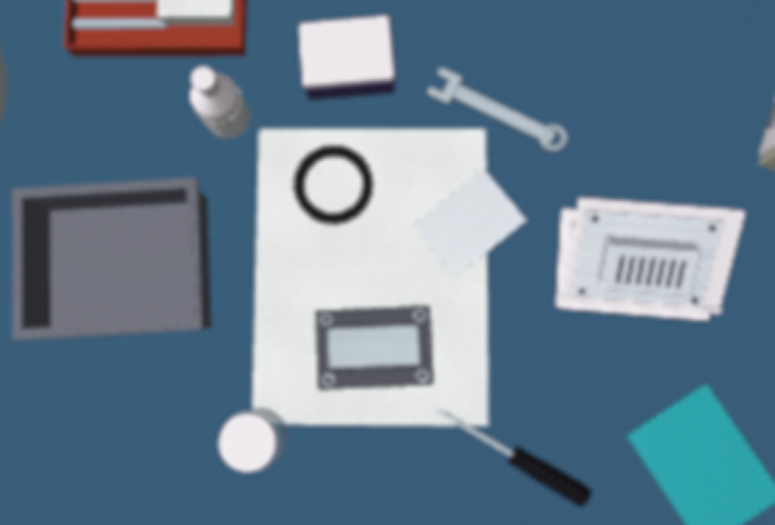

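View pics/c2.png

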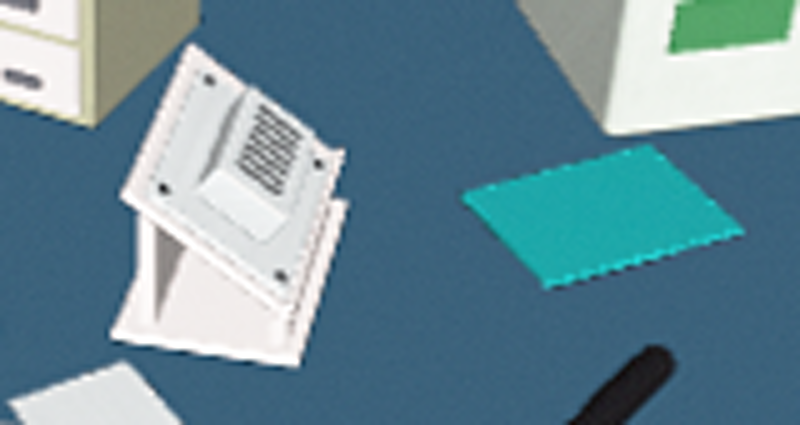

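Crops: the casting sits squarely at crop (374,347), the ring centre is at (333,184), and the cover is on the rack at (650,262), with its raised part slotted. The pale plate (470,223) and the turquoise plate are decoys. Next I'll fit poses from both clouds.

Run:
```python
from h import *
for n in("top","side"):
    D=np.load(n+"0.npz");p=D["p"].astype(int);X=cloud(n,D["d"]);br=p.sum(2)/3
    def sel(c,rad,z0,z1,cm=None):
        m=(np.hypot(X[...,0]-c[0],X[...,1]-c[1])<rad)&(X[...,2]>z0)&(X[...,2]<z1)
        if cm is not None:m&=cm
        return m
    f=lambda a:np.round(a,4)
    m=sel((.46,-.01),.1,.034,.05);P=X[m];print(n,"cast top",rect(P),np.median(P[:,2]),len(P))
    m=sel((.46,-.01),.11,.005,.02,br<115);P=X[m];print(n,"cast foot",rect(P),np.median(P[:,2]))
    m=sel((.66,.045),.08,.004,.022,br<90);P=X[m];c,rd=cv2.minEnclosingCircle((P[:,:2]*1000).astype(np.float32));print(n,"ring",c,rd,P[:,:2].mean(0),f(np.median(P[:,2])))
    m=sel((.565,.3),.17,.085,.105);P=X[m];print(n,"rim",rect(P),f(np.median(P[:,2])))
    m=sel((.565,.3),.17,-.01,.02,(br>80)&(br<125)&(abs(p[...,2]-p[...,0])<25));P=X[m];print(n,"floor",f(np.nanmedian(P,0)),len(P))
    # planes near rack, RANSAC with slope 35 deg
    m=sel((.555,-.31),.12,.02,.16);P=X[m];rng=np.random.default_rng(0);best=[]
    dots=[]
    for i in range(3000):
        a,b,c=P[rng.integers(len(P),size=3)];nn=np.cross(b-a,c-a);l=np.linalg.norm(nn)
        if l<2e-4:continue
        nn/=l;nn*=np.sign(nn[2])
        if abs(nn[2]-.819)>.05:continue
        k=(abs((P-a)@nn)<.003).sum();dots.append((k,nn,nn@a))
    dots.sort(key=lambda t:-t[0]);k,nn,o=dots[0]
    I=P[abs(P@nn-o)<.004];c=I.mean(0);nn=np.linalg.svd(I-c)[2][2];nn*=np.sign(nn[2]);print(n,"plane",k,len(P),f(nn),f(c),np.degrees(np.arctan2(nn[1],nn[0])))
    h=(P-c)@nn;print(np.histogram(h,bins=np.arange(-.06,.06,.005)))
    # in-plane coordinates
    ey=np.cross([0,0,1],nn);ey/=np.linalg.norm(ey);ex=np.cross(ey,nn)
    hi=P[(h>.021)&(h<.04)];hh=np.median((hi-c)@nn);Q=np.c_[(hi-c)@ex,(hi-c)@ey]
    R=rect(Q);print(n,"raised",len(hi),hh,R,"world",f(c+ex*R[0][0]/1000+ey*R[0][1]/1000+nn*hh),"ex",f(ex),"ey",f(ey), "med",f(np.median(hi,0)))
```

```text
top cast top ((459.1109924316406, -3.4764480590820312), (49.21626663208008, 107.9554672241211), 0.47935763001441956) 0.04246920380244297 650
top cast foot ((428.7567138671875, -5.812995910644531), (152.5485382080078, 132.02908325195312), 1.9724482297897339) 0.01213982497627063
top ring (657.9459838867188, 45.94823455810547) 46.80936050415039 [0.65777401 0.04704473] 0.0121
top rim ((554.7216186523438, 297.9678955078125), (172.55030822753906, 212.4237060546875), 3.54001784324646) 0.0937
top floor [0.5569 0.3078 0.0051] 2605
top plane 1286 2697 [-0.5564  0.0247  0.8305] [ 0.5642 -0.3194  0.0858] 177.46050651911165
(array([  0,   0,   0,   0,   0,   0,   0,   0,   0,   1, 178, 874, 806,
        58,  36,  39,  70, 551,  77,   0,   0,   0,   0]), array([-6.00000000e-02, -5.50000000e-02, -5.00000000e-02, -4.50000000e-02,
       -4.00000000e-02, -3.50000000e-02, -3.00000000e-02, -2.50000000e-02,
       -2.00000000e-02, -1.50000000e-02, -1.00000000e-02, -5.00000000e-03,
       -2.77555756e-17,  5.00000000e-03,  1.00000000e-02,  1.50000000e-02,
        2.00000000e-02,  2.50000000e-02,  3.00000
[... 1123 characters left out ...]
0000e-02, -5.50000000e-02, -5.00000000e-02, -4.50000000e-02,
       -4.00000000e-02, -3.50000000e-02, -3.00000000e-02, -2.50000000e-02,
       -2.00000000e-02, -1.50000000e-02, -1.00000000e-02, -5.00000000e-03,
       -2.77555756e-17,  5.00000000e-03,  1.00000000e-02,  1.50000000e-02,
        2.00000000e-02,  2.50000000e-02,  3.00000000e-02,  3.50000000e-02,
        4.00000000e-02,  4.50000000e-02,  5.00000000e-02,  5.50000000e-02]))
side raised 340 0.028130541753759793 ((6.898647308349609, 16.43177032470703), (56.098182678222656, 107.61296081542969), 0.0029521433170884848) world [ 0.5433 -0.3049  0.1026] ex [-0.8295  0.072  -0.5539] ey [-0.0865 -0.9963  0.    ] med [ 0.5448 -0.2976  0.1034]
```

```bash
cat >> h.py <<'E'
def down(psi):
    c,s=np.cos(psi),np.sin(psi)
    return Ro.from_matrix(np.array([[-s,c,0],[c,s,0],[0,0,-1]]).T).as_quat()
def st(l=""):
    s=r.read_state();print(l,"t%.2f"%s["time_s"],"pos",np.round(s["eef_pos"],4),"F",np.round(s["contact_force"],1),"w%.4f"%s["grip_width"]);return s
def best(pos,cands):
    """candidate orientation with the least joint motion / mid-range last joint"""
    q0=np.array(r.read_state()["joint_positions"]);o=[]
    for q in cands:
        j=r.solve_ik(pos,q)
        if j is not None:o.append((np.abs(np.array(j)-q0).max(),q,j))
    o.sort(key=lambda t:t[0]);print([np.round(t[2],2).tolist() for t in o]);return o[0][1]
TOTE=np.array([.5558,.2988]);TY=np.radians(3.55)
E
python3 - <<'E'
from h import *
y=np.radians(2);p=np.array([.4598,-.0025])
q=best([*p,.16],[down(y),down(y+np.pi)])
r.reach([*p,.13],q);command_gripper(.064,80);st("above")
r.move_straight([*p,.06],speed=.15);r.hold(.1)
hit=r.move_straight([*p,.03],speed=.04,max_force=4);s=st(f"hit {hit}")
E
```

```text
[[-0.17, 0.33, 1.84, -0.0, 0.97, -0.21], [-0.17, 0.33, 1.84, -0.0, 0.97, 2.93]]
above t2.44 pos [ 0.4598 -0.0028  0.13  ] F [-0.8 -0.3  0.2] w0.0638
hit True t3.85 pos [ 0.4594 -0.0025  0.031 ] F [-0.4 -0.4  5.3] w0.0639
```

Run:
```python
from h import *
p=np.array([.4598,-.0025])
r.move_straight([*p,.036],speed=.05)
command_gripper(.03,80);st("closed")
r.move_straight([*p,.25],speed=.2);st("lifted")
p,d=optics.get_image("side");cv2.imwrite("pics/s1.png",cv2.resize(p[100:320,220:480,::-1],None,fx=3,fy=2.7)[:600])
```

```text
closed t4.38 pos [ 0.4603 -0.0025  0.0365] F [-1.   1.3  6.1] w0.0488
lifted t5.59 pos [ 0.4589 -0.0023  0.2486] F [ 0.4 -0.2 -7. ] w0.0489
```

View pics/s1.png

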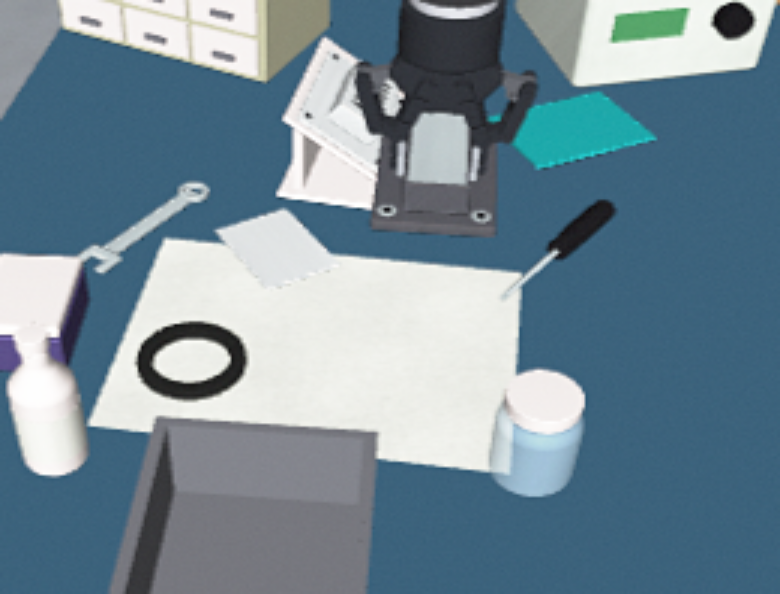

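The casting is held level (crop 435,150) and clear of everything. I'll place it now.

Run:
```python
from h import *
q=best([*TOTE,.25],[down(TY),down(TY+np.pi)])
r.move_straight([*TOTE,.25],q,speed=.25)
r.move_straight([*TOTE,.06],speed=.15);r.hold(.15);st("pre")
h=r.move_straight([*TOTE,.036],speed=.03,max_force=5);st(f"hit{h}")
command_gripper(.062);r.hold(.1);st("open")
r.move_straight([*TOTE,.26],speed=.25)
st("up")
```

```text
[[0.37, 0.54, 1.22, -0.0, 1.38, 0.31], [0.37, 0.54, 1.22, -0.0, 1.38, -2.83]]
pre t8.62 pos [0.5563 0.299  0.0609] F [ 0.5 -0.3 -8.1] w0.0486
hitTrue t9.23 pos [0.5557 0.2987 0.0415] F [-0.4 -0.3  4.2] w0.0488
open t9.62 pos [0.5542 0.2982 0.0397] F [0.8 0.8 0.9] w0.0618
up t10.65 pos [0.5552 0.2985 0.2584] F [-0.3 -0.3  0.5] w0.0622
```

```bash
cat >> h.py <<'E'
az=np.radians(176.3);sl=np.radians(35)
N=np.array([np.sin(sl)*np.cos(az),np.sin(sl)*np.sin(az),np.cos(sl)])
EY=np.cross([0,0,1],N);EY/=np.linalg.norm(EY);EX=np.cross(EY,N)
C=np.array([.5427,-.3065,.1033])
def tool(z,y): return Ro.from_matrix(np.c_[np.cross(y,z),y,z]).as_quat()
E
python3 - <<'E'
from h import *
a=C+.1*N
q=best(a,[tool(-N,EX),tool(-N,-EX)])
r.reach([.45,-.02,.3],down(0)) if r.solve_ik([.45,-.02,.3],down(0)) is not None else None
r.reach(a,q);command_gripper(.066,60);st("above")
for n in("side","top"):
    p,d=optics.get_image(n);np.savez(n+"1.npz",p=p,d=d)
    c=p[90:190,260:420] if n=="side" else p[140:260,360:520]
    cv2.imwrite(f"pics/{n}1.png",cv2.resize(c[:,:,::-1],None,fx=4,fy=4,interpolation=cv2.INTER_CUBIC))
a=cv2.imread("pics/side1.png");b=cv2.imread("pics/top1.png")
E
```

```text
[[-0.92, 0.33, 1.94, 0.84, 0.62, 1.65], [-0.92, 0.33, 1.94, 0.84, 0.62, -1.49]]
above t13.78 pos [ 0.4858 -0.3024  0.1855] F [-0.4  0.1 -0.6] w0.0658
```

View pics/side1.png

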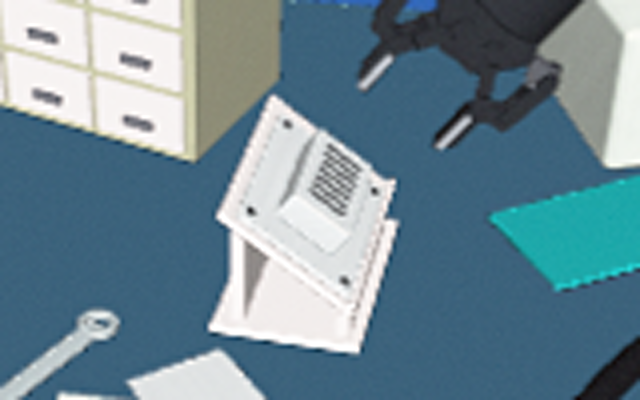

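The fingers at (375,72) and (455,132) straddle the raised part (325,190) along its normal. I'll descend with a force guard.

Run:
```python
from h import *
r.move_straight(C+.03*N,speed=.12);r.hold(.15)
h=r.move_straight(C-.014*N,speed=.03,max_force=4);s=st(f"hit{h}")
k=(s["eef_pos"]-C)@N;print("offset",k)
if h and -.013<k<-.002:
    r.move_straight(C+(k+.004)*N,speed=.04);command_gripper(.035,60);st("closed")
    r.move_straight(C+.05*N,speed=.08);s=st("lift")
p,d=optics.get_image("side")
cv2.imwrite("pics/side2.png",cv2.resize(p[90:190,260:420,::-1],None,fx=4,fy=4,interpolation=cv2.INTER_CUBIC))
```

```text
hitTrue t15.93 pos [ 0.5477 -0.3068  0.096 ] F [-3.2  0.8  5.9] w0.0660
offset -0.008913366793955322
closed t16.46 pos [ 0.5455 -0.3067  0.0997] F [-2.9  1.7  4.5] w0.0551
lift t17.29 pos [ 0.514  -0.3046  0.1439] F [ 0.1 -0.1 -2.6] w0.0551
```

View pics/side2.png

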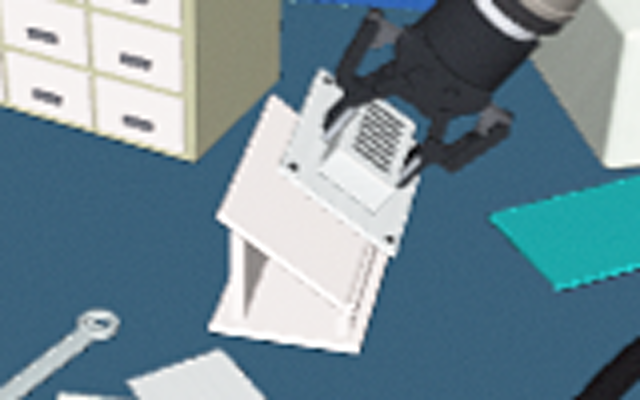

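The cover is held squarely and the rack is empty. Next I'll move to the tote and check the casting from above on the way.

Run:
```python
from h import *
r.move_straight([.50,-.30,.28],speed=.2)
for n in("top","side"):
    p,d=optics.get_image(n);X=cloud(n,d)
    m=(abs(X[...,0]-TOTE[0])<.07)&(abs(X[...,1]-TOTE[1])<.09)&(X[...,2]>.038)&(X[...,2]<.056)
    P=X[m];print(n,len(P),rect(P),np.median(P[:,2]))
q=best([*TOTE,.28],[down(TY),down(TY+np.pi)])
r.reach([*TOTE,.28],q);st("over tote")
for n in("top","side"):
    p,d=optics.get_image(n);X=cloud(n,d)
    m=(abs(X[...,0]-TOTE[0])<.09)&(abs(X[...,1]-TOTE[1])<.11)&(X[...,2]>.23)&(X[...,2]<.275)&(p.sum(2)>500)
    P=X[m];print(n,len(P),rect(P),np.median(P[:,2]),P[:,2].min())
    if n=="side":cv2.imwrite("pics/side3.png",cv2.resize(p[120:380,200:400,::-1],None,fx=2.3,fy=2.3,interpolation=cv2.INTER_CUBIC))
```

```text
top 644 ((578.0875854492188, 313.9980163574219), (102.15752410888672, 140.0504608154297), 3.7620110511779785) 0.047254839401252684
side 1043 ((563.3907470703125, 275.88787841796875), (73.8424072265625, 167.10130310058594), 19.333141326904297) 0.047140954820958175
[[0.37, 0.53, 1.16, -0.0, 1.45, 0.31], [0.37, 0.53, 1.16, -0.0, 1.45, -2.83]]
over tote t20.43 pos [0.5562 0.2979 0.2799] F [ 0.  -0.8 -3.3] w0.0547
top 866 ((556.587158203125, 264.857421875), (109.80453491210938, 78.53262329101562), 3.999595880508423) 0.2567672778111568 0.2511080219466124
side 1780 ((556.046142578125, 304.3643493652344), (110.06541442871094, 151.74420166015625), 2.726126194000244) 0.2575627681937822 0.2526888858570866
```

View pics/side3.png

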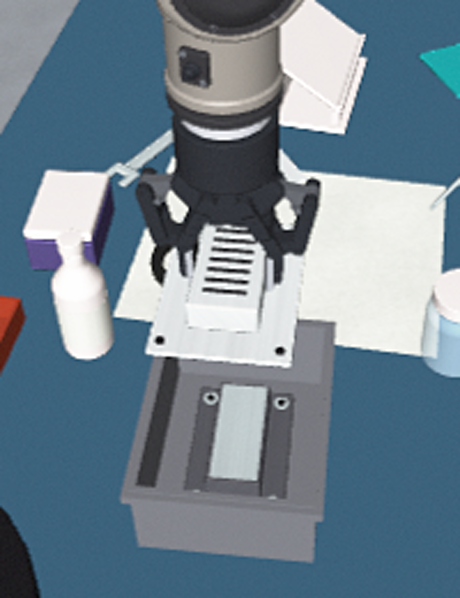

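The casting stands centred in the tote and the cover is level above it, about 5 mm off in +y. I'll correct for that and lower it.

Run:
```python
from h import *
T=TOTE+[0,-.0045]
r.move_straight([*T,.10],speed=.15);r.hold(.15);st("pre")
h=r.move_straight([*T,.066],speed=.03,max_force=4);st(f"hit{h}")
command_gripper(.066);r.hold(.1);st("open")
r.move_straight([*T,.25],speed=.2);st("up")
# clear the view, towards the ring
q=best([.62,.05,.2],[down(0),down(np.pi)])
r.reach([.60,-.12,.22],q);st()
for n in("top","side"):
    p,d=optics.get_image(n);X=cloud(n,d)
    m=(abs(X[...,0]-TOTE[0])<.06)&(abs(X[...,1]-TOTE[1])<.09)&(X[...,2]>.070)&(X[...,2]<.09)&(p.sum(2)>400)
    P=X[m];print(n,len(P),rect(P),np.median(P[:,2]))
    m=(np.hypot(X[...,0]-.658,X[...,1]-.048)<.08)&(X[...,2]>.004)&(X[...,2]<.022)&(p.sum(2)<200)
    P=X[m];print(n,"ring",cv2.minEnclosingCircle((P[:,:2]*1000).astype(np.float32)))
    c=p[230:380,220:380] if n=="side" else p[130:250,170:345]
    cv2.imwrite(f"pics/{n}4.png",cv2.resize(c[:,:,::-1],(480,400),interpolation=cv2.INTER_CUBIC))
cv2.imwrite("pics/b4.png",np.hstack([cv2.imread("pics/side4.png")[:,:400],cv2.imread("pics/top4.png")[:,:400]]))
```

```text
pre t22.03 pos [0.5562 0.2945 0.1009] F [ 0.1 -0.4 -2.9] w0.0553
hitTrue t22.84 pos [0.5555 0.2943 0.0747] F [-0.6  0.2  4.6] w0.0553
open t23.21 pos [0.5548 0.294  0.0735] F [ 0.2  0.8 -0.2] w0.0660
up t24.24 pos [0.5553 0.2941 0.2487] F [ 0.4  0.3 -0.7] w0.0662
[[-0.04, 0.56, 1.32, -0.0, 1.26, -0.04], [-0.04, 0.56, 1.32, -0.0, 1.26, 3.1]]
 t25.78 pos [ 0.6002 -0.1188  0.2201] F [ 0.1 -0.2  1. ] w0.0658
top 684 ((552.9639892578125, 298.77703857421875), (56.463565826416016, 100.94475555419922), 3.4979946613311768) 0.07887214006490162
top ring ((657.6612548828125, 45.717437744140625), 45.77427291870117)
side 909 ((560.477294921875, 276.24517822265625), (71.4265365600586, 156.75953674316406), 14.117254257202148) 0.0787356477003847
side ring ((659.0761108398438, 50.2974853515625), 50.55369567871094)
```

View pics/b4.png

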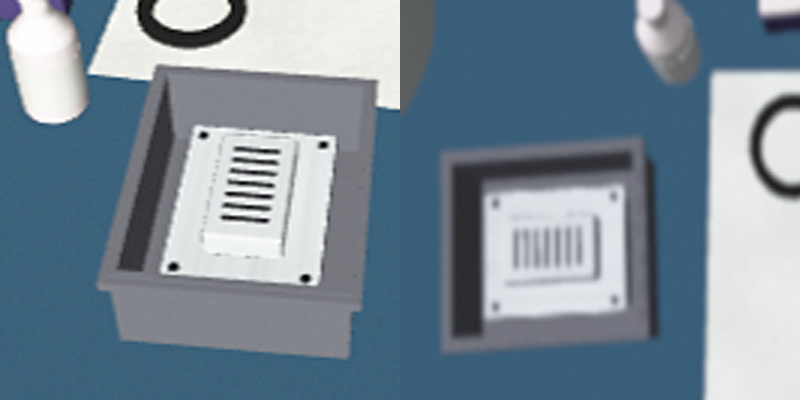

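The cover lies flat and centred, raised side up (side crop 250,195; top crop 550,250). Next I'll locate the ring by ellipse and pinch its -x side.

```bash
cat >> h.py <<'E'
def ringc(n,z,guess,rad=75):
    """ring centre: ellipse on the outer contour of dark pixels, ray met with plane z"""
    p,d=optics.get_image(n);m=optics.camera_model(n);K,R,t=(np.array(m[k]) for k in"KRt")
    c=K@(R@np.array([*guess,z])+t);c=c[:2]/c[2]
    f=4;x0,y0=(c-40).astype(int);g=cv2.resize(p[y0:y0+80,x0:x0+80].max(2),None,fx=f,fy=f,interpolation=cv2.INTER_CUBIC)
    cs,_=cv2.findContours((g<95).astype(np.uint8),cv2.RETR_CCOMP,cv2.CHAIN_APPROX_NONE)
    o=[]
    for k in sorted(cs,key=cv2.contourArea)[-2:]:
        e=cv2.fitEllipse(k);u=(np.array(e[0])-1.5)/f+[x0,y0]
        ray=R.T@np.linalg.solve(K,[*u,1]);cam=-R.T@t
        o.append(np.round((cam+ray*(z-cam[2])/ray[2])[:2],4).tolist()+[np.round(np.array(e[1])/f,1).tolist()])
    print(n,o)
E
python3 - <<'E'
from h import *
for n in("top","side"): ringc(n,.008,(.658,.048))
p=np.array([.6583-.0425,.0485])
q=best([*p,.1],[down(0),down(np.pi)])
command_gripper(.032,30)
r.reach([*p,.1],q);st()
P,d=optics.get_image("side");cv2.imwrite("pics/s5.png",cv2.resize(P[180:270,230:350,::-1],None,fx=4,fy=4,interpolation=cv2.INTER_CUBIC))
E
```

```text
top [[0.6579, 0.0463, [23.9, 24.9]], [0.6581, 0.0465, [29.9, 30.0]]]
side [[0.6597, 0.0513, [16.9, 26.5]], [0.6596, 0.0518, [28.2, 36.2]]]
[[-0.05, 0.66, 1.45, -0.0, 1.03, -0.05], [-0.05, 0.66, 1.45, -0.0, 1.03, 3.1]]
 t27.25 pos [0.6167 0.0476 0.101 ] F [-0.5  0.9  0.6] w0.0321
```

View pics/s5.png

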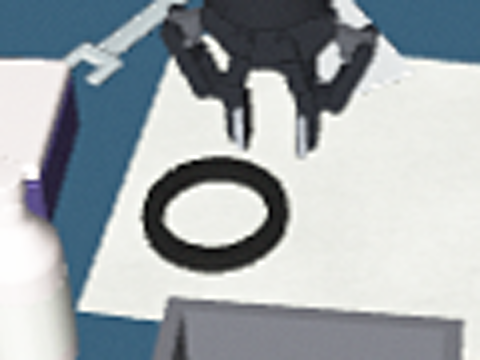

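The fingers (240,140) and (303,145) are above the ring's -x band, as planned.

Run:
```python
from h import *
p=np.array([.6588-.0425,.0489])
r.move_straight([*p,.045],speed=.1);r.hold(.15)
h=r.move_straight([*p,.012],speed=.03,max_force=4);s=st(f"hit{h}")
z=s["eef_pos"][2]
r.move_straight([*p,z+.0035],speed=.03);command_gripper(.005,30);st("closed")
r.move_straight([*p,.22],speed=.15);st("lift")
q=best([*TOTE,.22],[down(TY),down(TY+np.pi)])
v=np.array([np.cos(TY),np.sin(TY)]);w=np.array([.5548,.2995])-.0425*v
r.move_straight([*w,.22],q,speed=.2);s=st("over")
for n in("top","side"):
    P,d=optics.get_image(n);X=cloud(n,d)
    m=(np.hypot(X[...,0]-.555,X[...,1]-.3)<.09)&(X[...,2]>.18)&(X[...,2]<.225)&(P.sum(2)<200)
    print(n,cv2.minEnclosingCircle((X[m][:,:2]*1000).astype(np.float32)),X[m].mean(0),np.percentile(X[m][:,2],[5,50,95]))
    if n=="side":cv2.imwrite("pics/s6.png",cv2.resize(P[150:350,220:400,::-1],None,fx=3,fy=3,interpolation=cv2.INTER_CUBIC))
```

```text
hitTrue t28.87 pos [0.6161 0.0489 0.0244] F [-1.7 -1.   6. ] w0.0322
closed t29.44 pos [0.6163 0.0489 0.0278] F [0.7 0.5 0. ] w0.0148
lift t30.88 pos [0.6158 0.0489 0.219 ] F [-0.5 -0.3 -1.2] w0.0142
[[0.37, 0.57, 1.26, -0.0, 1.31, 0.31], [0.37, 0.57, 1.26, -0.0, 1.31, -2.83]]
over t32.37 pos [0.5128 0.2961 0.2199] F [-0.2 -0.8 -1.2] w0.0149
top ((548.5177612304688, 298.4854736328125), 53.93071365356445) [0.5571342  0.28077054 0.20510286] [0.20163143 0.20475471 0.20963561]
side ((548.9699096679688, 300.608642578125), 54.93710708618164) [0.55527733 0.31622086 0.20380722] [0.19810468 0.2039831  0.20665595]
```

View pics/s6.png

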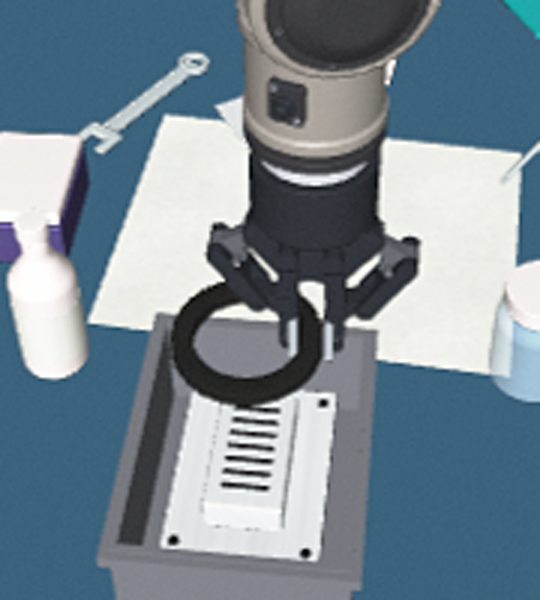

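Run:
```python
from h import *
v=np.array([np.cos(TY),np.sin(TY)]);w=np.array([.5548,.2995])-.0425*v
r.move_straight([*w,.125],speed=.12);r.hold(.15);st("pre")
h=r.move_straight([*w,.1045],speed=.025,max_force=2.5);st(f"hit{h}")
command_gripper(.029);r.hold(.1);st("open")
r.move_straight([*w,.22],speed=.12)
r.reach([.50,-.1,.3],down(TY));r.hold(.2);st("clear")
for n in("top","side"):
    ringc(n,.087,(.5548,.2995))
    P,d=optics.get_image(n);X=cloud(n,d)
    m=(np.hypot(X[...,0]-.555,X[...,1]-.3)<.065)&(X[...,2]>.081)&(X[...,2]<.12)&(P.sum(2)<200)
    print(n,m.sum(),X[m].mean(0),np.percentile(X[m][:,2],[5,50,95]),cv2.minEnclosingCircle((X[m][:,:2]*1000).astype(np.float32)))
    cv2.imwrite(f"pics/{n}7.png",cv2.resize((P[200:380,200:420] if n=="side" else P[70:310,170:480])[:,:,::-1],(400,400),interpolation=cv2.INTER_CUBIC))
cv2.imwrite("pics/b7.png",np.hstack([cv2.imread("pics/side7.png"),cv2.imread("pics/top7.png")]))
```

```text
pre t33.56 pos [0.5128 0.2971 0.1259] F [ 0.1 -0.7 -0.4] w0.0144
hitTrue t34.25 pos [0.5121 0.2968 0.1065] F [-0.1  0.3  4.4] w0.0140
open t34.64 pos [0.5116 0.2965 0.1056] F [0.7 0.2 0.2] w0.0291
clear t37.44 pos [ 0.5002 -0.0992  0.2998] F [-0.2  0.2 -0.7] w0.0291
top [[0.5535, 0.2985, [32.9, 33.8]], [0.4331, 0.0996, [104.2, 225.5]]]
top 283 [0.55271669 0.29928068 0.09090293] [0.08721949 0.09091757 0.09428458] ((553.02294921875, 297.3997802734375), 47.286712646484375)
side [[0.5546, 0.304, [25.0, 33.6]], [0.5546, 0.304, [41.0, 46.5]]]
side 819 [0.55437986 0.30575952 0.09004396] [0.08459567 0.09057609 0.09292327] ((554.0899658203125, 302.120361328125), 50.21354675292969)
```

View pics/b7.png

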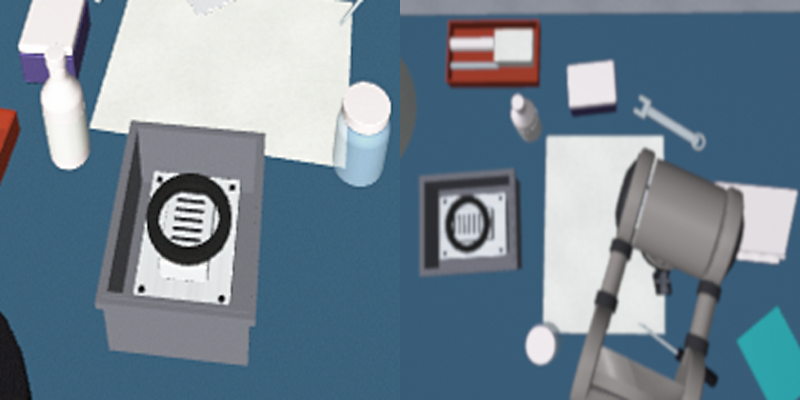

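```bash
python3 -c "
from workcell import r
r.hold(.2);print(r.read_state()['time_s']);r.finish_job()"
```

```text
37.8417
the job is handed in; nothing more can be done
```

The job is handed in at 37.8 s of the 72 s allowed. The casting stands on its foot on the tote floor, the cover lies on it with its raised part up, and the sealing ring lies on the cover. I lowered all three parts until a force-guarded touch and then let go.

**Heights:** the last depth readings put the cover's top at 79 mm and the ring's top at 91 mm, both as expected for a flat stack.

**Centring:** in the top view the ring's centre is (553.5, 298.5) mm and the cover's is (553.0, 298.8) mm, within about 1 mm. The side camera puts the ring about 5 mm further in y. That camera and the top one already disagreed by about that much on where the ring lay on the bench, so I took it as calibration and image bias and did not correct for it.

**Failed check:** the rectangle fits meant to confirm the casting (both views) and the cover (side view) inside the tote took in other surfaces as well and were not usable. For those I relied on the pictures, the heights and the cover's clean top-view fit.

The other things in the last picture look unmoved. The screwdriver is partly hidden by the arm there. The gripper is clear of everything.

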